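# Press a bar of soap in the toggle press

## Task

Slide the bar of soap along the bed of the soap press until it is fully home against the steel stop. Swing the press lever over centre onto the soap and press it down firmly, so that it stays clamped tight with your hand off for about two seconds; then swing the lever back until it stands fully open, leaving the soap home on the bed. Be gentle, soap bruises: do not shove it hard or force the lever down, and leave the other toiletries alone.

Things in the scene. Friction and masses are not known exactly. Their poses are not given: they have to be found in the camera images.
- press: Fixed soap press. Wooden plate 130 wide, 20 thick, from 100 behind to 220 mm ahead of the origin (on the counter under the pivot). +x runs along the bed from the pivot to the open loading end, +y along the pivot axis. Bed = plate top, 20 mm above the counter, between wooden rails (67 apart, 14 high, x 50 to 215 mm). Grey pivot cheeks reach 86 mm high.
- stop (a point): Middle of the lower edge of the steel stop's face, at bed height, 38 mm ahead of the pivot; stop 60 wide, 26 mm high. Axes as the press. With the soap home its end bears on this face and its centre is 45 mm along +x from here.
- soap: Cream bar of soap 90 (x, along the bed) x 60 (y) x 32 mm high, about 0.17 kg, lying loose on the bed between the rails, out towards the open end. Origin at the centre of its underside. It bruises: a push of over 25 N from the gripper spoils it.
- lever (a joint): Angle of the press lever, rad: 0 = fully open on its rest, grows as it swings closed. A spring strut resists up to dead centre at 1.57 (let go before that, it flies back open); past it the stiff pivot holds the lever where it is left, or lying loosely on the soap. The pad meets the soap at 1.64 to 1.71; only a firm push there, 12 to 20 N down on the handle, clamps it tight, and it keeps that.
- pivot (a point): Centre of the lever's pivot, 70 mm above the counter.
- handle (a point): Centre of the black cross-bar at the end of the handle: 80 mm long along press y, 16 mm diameter, 160 mm from the pivot, on a steel shank 16 wide, 14 mm thick straight from the pivot. The handle leans back 140 degrees from press +x when open, about 44 degrees above +x when clamped (140 degrees less the lever angle). Moving it takes 10 to 20 N at most.
- pad: Rubber pad 50 x 36 x 10 mm on a screw spindle under the press arm; the arm leaves the pivot 40 degrees below (ahead of) the handle, pad centre 83 mm along it. The spindle is screwed up or down by up to 2.5 mm, so the clamped angle differs. Tight is over 10 N on the soap; over 50 N bruises it. Origin 4 mm above the pad's upper side; z from its face to the arm.
- bottle: Bystander: amber glass bottle, diameter 52 mm, 120 mm high. Origin at the centre of its underside.
- beaker: Bystander: white ceramic beaker, diameter 72 mm, 90 mm high. Origin at the centre of its underside.
- round_box: Bystander: cream round box with lid, diameter 84 mm, 61 mm high. Origin at the centre of its underside.
Things that resemble listed ones, but are neither listed nor needed, are in the scene too. Of the things like the soap, leave any that is black, blue or orange; of the rest the smaller one is meant.

How it is judged:
On the way, in this order (a step that is already met when the one before it is completed fails the run):
1. the soap lies home against the stop (within 3 mm) while the lever is still open (x of soap in the frame of stop below 0.048 m and z of soap in the frame of stop below 0.004 m and value of joint lever below 0.5 rad), for 0.2 s.
2. the lever is over centre and the pad clamps the soap with over 10 N by itself, robot off the press, for 1.2 s (value of joint lever above 1.6 rad and contact force between pad and soap above 10 N and x of soap in the frame of stop below 0.048 m and contact force between each of the fingers, the arm and press below 0.3 N), for 1.2 s.
At the end, for the whole second after the job is handed in: Lever back within 0.15 rad of fully open and at rest; soap lying flat on the bed, at rest, its end still within 4 mm of the stop (value of joint lever below 0.15 rad and velocity of joint lever between -0.05 and 0.05 rad/s and x of soap in the frame of stop between 0.042 and 0.049 m and z of soap in the frame of stop below 0.004 m and angle between soap's own z axis and vertical below 0.05 rad and linear speed of soap below 0.01 m/s); the robot touches nothing.
It fails at once if the gripper presses on the soap with more than 25 N (contact force between the fingers and soap above 25 N).
It fails at once if the pad presses on the soap with more than 50 N (contact force between pad and soap above 50 N).
It fails at once if a bystander is moved by more than 20 mm (distance of any of bottle, beaker, round_box from where it was at the start of the episode above 0.02 m).
It also fails if it takes over 72 s, if anything falls off the work surface, if the arm or the gripper's body presses on something with over 40 N, if the wrist force passes 120 N, or if a joint passes its speed limit or range.

## Robot

A 7-joint arm with a two-finger parallel gripper is mounted at the origin on the work surface. World frame = base frame: x ahead of the robot, y to its left, z up, the work surface at z = 0. Lengths are in m, angles in rad, forces in N, time in s.
With the tool pointing down it reaches from about 0.4 to 0.9 m from the base axis. Payload 5.6 kg.
Tool frame: the origin (TCP) lies midway between the tips of the shut fingers; the grasp point (between the pads) lies 19 mm behind it; z points along the fingers, y is the line along which they close (so a half turn about z gives the same grasp; the last joint's range is limited). The gripper opens to 92 mm and grips with 3 to 60 N. Pads are 20 mm wide; open, the fingers measure 128 mm over their backs; the gripper's body (75 mm by 189 mm) begins 69 mm behind the grasp point.
Start: joints at [-1.162, 0.468, -0.012, 1.603, 0.006, 1.071, -0.056], TCP at [0.284, 0.585, 0.215] pointing down, gripper open.
Joint ranges: [-2.53, 2.53], [-0.31, 2.02], [-1.57, 1.55], [0.28, 2.44], [-1.29, 4.43], [0.15, 1.84], [-2.92, 2.92]. Speed limits (rad/s): [2.57, 2.57, 3.14, 3.14, 3.14, 3.14, 3.14].

## Interface

Orientations are given as a 3x3 rotation matrix whose columns are the frame's x, y, z axes.
In Python, from station import env, effector, solver, viewer, workorder, search_frame, tip_of gives the robot as it stands. Calls block until the motion is done:
- env.reach(position, orientation): joint-space move of the TCP to a pose.
- env.movel(position, frame=None, rate=0.15): straight line of the TCP; frame=None keeps the orientation; rate is the mean speed in m/s.
- env.goto_joints(angles): joint-space move.
- effector.release() and effector.grasp(squeeze=None): open the fingers fully, or close them until they stop; squeeze is the grip in N (None keeps the last).
- env.pause(seconds).
- solver.inverse_kinematics(position, orientation): joint angles nearest the present ones, or None.
- env.sense(): the state.
- viewer.read_camera(name): name is "scene" or "top" or "wrist"; returns (picture, depth): 480x640x3 uint8, red, green, blue; 480x640 float32, m along the optical axis (not along the pixel's ray), 0 where there is no reading.
- viewer.camera_info(name): a dict with "intrinsics" (3x3 intrinsics, pixels), "dist_coeffs" ([k1, k2, p1, p2, k3] as OpenCV has them; the pictures are not rectified), "eye" and "rotation" of the camera in the world; the wrist camera has in their place "T_tool_cam" (4x4, takes a point from camera to tool coordinates, whose origin is the TCP and whose axes are the flange's). Camera axes: x right, y up, looking along -z (the intrinsics and any distortion apply to the point x, -y, -z); pixel columns grow to the right and rows downward; lengths in m; the calibration is good to about 2 mm. A picture is of the moment at which its call begins: read the wrist's pose just before it. camera_info takes no time and is no camera call.
A pose or a line that the arm cannot do raises env.PlanningError and nothing moves.
- workorder.finish_job(): hands the job in; it is judged then, once.
Trained networks look in the newest picture that a camera, given by its name, has taken for a name from the list of things; names that differ only in an ending like _2 or _b are one class to them, and where a whole thing is asked for, a point or a joint stands for the part that bears it (a point fixed in the world has none). Each returns a list of dicts, best first, with "score" (0 to 1); they miss things now and then, are a little off and sometimes report something else, mostly with a low value. They report only what shows in the picture. A call takes as long as a camera call. They do not tell look-alikes from the thing itself.
- search_frame(camera, name): "at" ([x, y, z] in m, in world coordinates, good to about 4 mm: the middle of the surface that is visible of it).
- tip_of(camera, name): "at" ([x, y, z] in m, in world coordinates, good to about 4 mm: a listed point, or the origin of a listed thing).
The state is a dict: "t": time; "joint_positions": joint angles; "joint_velocities": joint speeds; "tau": joint torques, N m; "ee_pos": TCP position; "tcp_rot": TCP orientation; "wrist_force": force on the tool from outside, world axes, zero at the start; "moment": the same for the moment, N m; "gripper_width": finger opening in m; "grasp_force": force on a finger pad.
Only numpy, scipy, OpenCV 4.12 (cv2) and the standard library are available. Lean on these libraries where they do the work, as an engineer would, in place of code of your own. Each camera call takes 0.05 s, during which the arm holds its last target. There are 200 camera calls.

## Working session

There is one attempt and no reset: what is moved stays moved. The work goes in short steps, each a Python script; the robot and the scene stay as the last script left them, time stands still between calls to the robot, and variables do not carry over. Pictures are saved under pics/ and viewed, at most 10 in all, crops included, and the job is handed in when it is done.

```bash
mkdir -p pics; ls; python3 - <<'E'
from station import *
import cv2
for c in ("scene","top"):
    p,d=viewer.read_camera(c); cv2.imwrite(f"pics/{c}0.png",p[:,:,::-1])
    i=viewer.camera_info(c); print(c,i)
    for n in ("soap","press","stop","pivot","handle","lever","pad","bottle","beaker","round_box"):
        for f in (search_frame,tip_of):
            try: print(n,f.__name__,[(round(r["score"],2),[round(float(v),3) for v in r["at"]]) for r in f(c,n)])
            except Exception as e: print(n,f.__name__,e)
s=env.sense(); print(s)
E
```

```text
pics
scene {'intrinsics': array([[441.67873577,   0.        , 312.54790837],
       [  0.        , 441.67873577, 242.79817762],
       [  0.        ,   0.        ,   1.        ]]), 'dist_coeffs': array([-0.00661907,  0.        ,  0.        ,  0.        ,  0.        ]), 'eye': array([0.94760699, 0.42278616, 0.80895028]), 'rotation': array([[-0.662423  , -0.607122  ,  0.43886062],
       [ 0.74905186, -0.54525747,  0.37631849],
       [ 0.0108208 ,  0.57801138,  0.81595695]])}
soap call [(0.96, [0.327, 0.273, 0.034]), (0.93, [0.528, 0.119, 0.053]), (0.85, [0.746, 0.361, 0.047]), (0.78, [0.813, 0.105, 0.036]), (0.64, [0.534, 0.313, 0.043]), (0.55, [0.555, -0.046, 0.147])]
soap call [(0.91, [0.32, 0.269, 0.003]), (0.76, [0.523, 0.11, 0.023]), (0.66, [0.811, 0.101, 0.002]), (0.64, [0.524, 0.311, 0.0]), (0.59, [0.745, 0.356, 0.002])]
press call [(0.85, [0.555, -0.001, 0.018])]
press call [(0.64, [0.545, -0.025, 0.001])]
stop call [(0.66, [0.555, 0.003, 0.02])]
stop call [(0.57, [0.535, 0.013, 0.019])]
pivot call [(0.65, [0.555, 0.004, 0.015])]
pivot call [(0.63, [0.542, -0.02, 0.068])]
han
[... 2553 characters left out ...]
8417]), 'joint_velocities': array([-0.00120942, -0.00049449,  0.00019412, -0.00226433,  0.00110961,
       -0.00047446,  0.00037517]), 'tau': array([ 1.08887099e-03, -5.20410919e+01, -1.19562575e-02, -2.44056380e+01,
       -5.66894584e-02,  1.13116507e-02,  2.31541395e-05]), 'ee_pos': array([0.2838039 , 0.58477548, 0.21458777]), 'tcp_rot': array([[-8.99653571e-01,  4.36604455e-01,  3.84488484e-05],
       [ 4.36604455e-01,  8.99653572e-01,  3.70511049e-06],
       [-3.29729760e-05,  2.01202544e-05, -9.99999999e-01]]), 'wrist_force': array([-0.2032294 , -0.18721213, -1.3293584 ]), 'moment': array([0.03224759, 0.03552373, 0.0179066 ]), 'grasp_force': 0.0, 'gripper_width': 0.09186702691134954}
```

View pics/scene0.png

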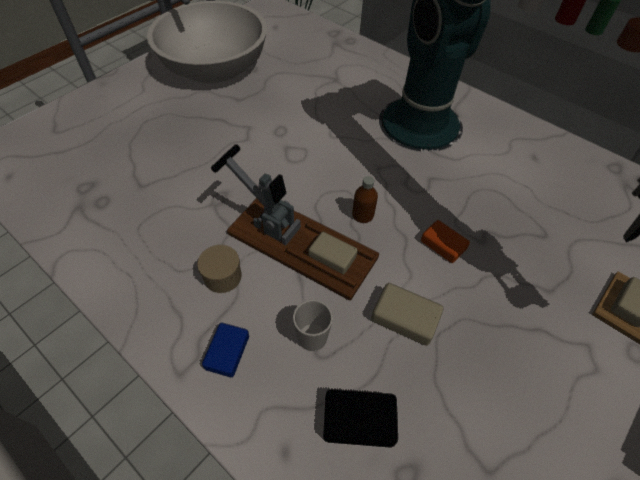

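View pics/top0.png

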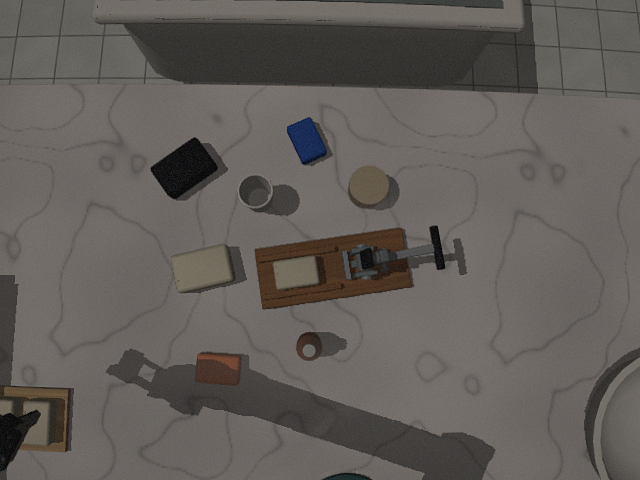

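```bash
cat > h.py <<'E'
from station import *
import numpy as np, cv2
def cloud(c):
    p,d=viewer.read_camera(c); i=viewer.camera_info(c)
    v,u=np.nonzero(d>0)
    n=cv2.undistortPoints(np.c_[u,v].astype(np.float32)[:,None],i["intrinsics"],i["dist_coeffs"])[:,0]
    z=d[v,u]
    return p,p[v,u],(np.c_[n[:,0]*z,-n[:,1]*z,-z])@i["rotation"].T+i["eye"]
E
python3 - <<'E'
from h import *
for c in ("top","scene"):
    p,col,P=cloud(c); col=col.astype(int)
    roi=(abs(P[:,0]-.53)<.12)&(abs(P[:,1]-.03)<.25)
    m=roi&(P[:,2]>.012)&(P[:,2]<.04)&(col[:,0]-col[:,2]>25)&(col[:,0]<150)
    Q=P[m]; print(c,m.sum(),np.median(Q[:,2]))
    a=np.deg2rad(99); 
    r=cv2.minAreaRect((Q[:,:2]*1000).astype(np.float32)); print(r)
    # robust rect: percentiles
    # soap top
    s=roi&(abs(P[:,2]-.052)<.006)&(abs(P[:,0]-.52)<.05)&(abs(P[:,1]-.113)<.08)
    print("soap",cv2.minAreaRect((P[s][:,:2]*1000).astype(np.float32)),np.median(P[s][:,2]))
    k=roi&(P[:,2]>.13)&(col.sum(1)<90)&(P[:,1]<-.10)
    print("bar",P[k].mean(0),cv2.minAreaRect((P[k][:,:2]*1000).astype(np.float32)))
E
```

```text
top 5625 0.019810419800469936
((532.826171875, 36.238037109375), (127.62238311767578, 317.7216796875), 9.542905807495117)
soap ((521.23583984375, 112.79609680175781), (59.91608428955078, 89.58512115478516), 9.729763984680176) 0.05110725818189332
bar [ 0.56245714 -0.14281365  0.17849512] ((562.379638671875, -143.35836791992188), (77.61087036132812, 14.153675079345703), 9.748791694641113)
scene 3857 0.020102322717921783
((529.3173828125, 74.85414123535156), (130.44287109375, 393.7616271972656), 10.051642417907715)
soap ((522.9087524414062, 113.95875549316406), (59.6158332824707, 89.826904296875), 8.058719635009766) 0.051438781716480864
bar [ 0.56830519 -0.13923262  0.1774117 ] ((565.726318359375, -138.705078125), (77.44176483154297, 14.386333465576172), 9.301063537597656)
```

```bash
cat >> h.py <<'E'
A=np.deg2rad(9.65)
EX=np.array([-np.sin(A),np.cos(A),0]); EY=np.array([-np.cos(A),-np.sin(A),0]); EZ=np.array([0,0,1.])
O=np.array([.5429,-.0230,0])
def W(x,y,z): return O+x*EX+y*EY+z*EZ
def R(y): return np.c_[np.cross(y,-EZ),y,-EZ]
RP=[R(EY),R(-EY)]; RG=[R(EX),R(-EX)]
def best(pts,Rs):
    q0=env.sense()["joint_positions"]; out=[]
    for r in Rs:
        qs=[solver.inverse_kinematics(p,r) for p in pts]
        out.append((np.inf if any(q is None for q in qs) else max(abs(np.array(q)-q0).max() for q in qs),qs))
    print([o[0] for o in out],out[int(np.argmin([o[0] for o in out]))][1])
    return Rs[int(np.argmin([o[0] for o in out]))]
def wf(): 
    s=env.sense(); f=s["wrist_force"]; return np.array([f@EX,f@EY,f[2]])
def loc():
    d=env.sense()["ee_pos"]-O; return np.array([d@EX,d@EY,d[2]])
def hb(th,yo=0): # bar centre at lever angle th
    a=np.deg2rad(140)-th; return W(.16*np.cos(a),yo,.07+.16*np.sin(a))
E
python3 - <<'E'
from h import *
best([hb(t,y)-.017*EZ for y in(.026,) for t in(0,.8,1.7)],RG)
best([hb(t,y)-.017*EZ for y in(-.026,) for t in(0,.8,1.7)],RG)
r=best([W(.215,0,.25),W(.215,0,.028),W(.13,0,.028)],RP)
effector.grasp(10)
env.reach(W(.215,0,.25),r)
env.movel(W(.215,0,.06),rate=.15)
env.movel(W(.215,0,.028),rate=.08)
env.pause(.3); print(env.sense()["t"],loc(),wf(),env.sense()["gripper_width"])
E
```

```text
[np.float64(2.2378924883029288), np.float64(1.3331979581175464)] [array([-0.47972443,  0.50686183,  0.90448291,  1.92736908, -0.49051678,
        0.94425257, -0.74028405]), array([-0.63878389,  0.29870609,  0.78334291,  1.95863465, -0.25219796,
        0.98306824, -1.1385309 ]), array([-0.78342979,  0.32768279,  0.65026807,  2.03516168, -0.26021942,
        0.85917019, -1.38951497])]
[np.float64(2.1927044451525313), np.float64(1.296717144637677)] [array([-0.39146482,  0.55010144,  0.77545378,  1.8066605 , -0.4583988 ,
        0.97376864, -0.82710377]), array([-0.57740946,  0.39286477,  0.7317165 ,  1.83934021, -0.30407322,
        1.02424248, -1.12557563]), array([-0.73274197,  0.4189951 ,  0.62986243,  1.91370906, -0.30936132,
        0.90615265, -1.35303416])]
[np.float64(2.8952266577348196), np.float64(0.6272144076188481)] [array([-0.71821391,  0.24669822,  0.35582432,  1.85267106, -0.09772094,
        1.05915591, -0.15592677]), array([-0.64389199,  0.56553482,  0.28352048,  2.00488966, -0.26626497,
        0.606127  , -0.01374319]), array([-0.53477055,  0.56102225,  0.34182367,  2.03025228, -0.32087358,
        0.60100354,  0.19380574])]
7.375 [ 0.21507519 -0.00026768  0.02833828] [ 0.07540107  0.1150952  -0.61785624] 0.000476444127235655
```

```bash
python3 - <<'E'
from h import *
x=.215
for x in (.20,.19,.18,.17,.16,.15,.145):
    env.movel(W(x,0,.028),rate=.04); f=wf(); print(x,f.round(2),env.sense()["t"])
    if f[0]>5: break
else:
    while x>.130:
        x-=.001; env.movel(W(x,0,.028),rate=.02); f=wf(); print(round(x,4),f.round(2),loc().round(4),env.sense()["t"])
        if f[0]>5: break
E
```

```text
0.2 [0.86 0.02 0.22] 7.9
0.19 [0.45 0.96 0.63] 8.3
0.18 [-0.96 -0.32 -0.37] 8.7
0.17 [-0.3   0.76  0.03] 9.1
0.16 [ 0.53 -0.32  0.21] 9.5
0.15 [ 0.13  0.42 -0.85] 9.9
0.145 [-0.27  0.79  0.29] 10.175
0.144 [ 0.71 -0.96  0.53] [0.144 0.    0.028] 10.425
0.143 [1.02 0.47 0.13] [ 0.143 -0.     0.028] 10.675
0.142 [ 0.7  -0.52 -0.77] [ 0.1419 -0.      0.028 ] 10.925
0.141 [ 0.59 -0.52 -0.41] [ 0.1408 -0.      0.028 ] 11.175
0.14 [-0.47 -0.06 -0.34] [0.1398 0.     0.028 ] 11.425
0.139 [0.14 0.25 0.18] [ 0.1388 -0.      0.028 ] 11.675
0.138 [ 1.26 -0.29  0.8 ] [ 1.381e-01 -1.000e-04  2.800e-02] 11.925
0.137 [ 4.3  -0.66 -0.85] [ 0.138  -0.0002  0.028 ] 12.175
0.136 [ 6.69 -0.46 -1.12] [ 0.138  -0.0002  0.0281] 12.425
```

```bash
python3 - <<'E'
from h import *
env.movel(W(.15,0,.028),rate=.08)
env.movel(W(.16,0,.27),rate=.25)
_,col,P=cloud("top")
s=(abs(P[:,2]-.052)<.006)&(abs(P[:,0]-.53)<.05)&(abs(P[:,1]-.08)<.1)
r=cv2.minAreaRect((P[s][:,:2]*1000).astype(np.float32)); c=np.array([*r[0],0])/1000-O; print("soap",c@EX,c@EY,r)
Y=-.026; r=RG[1]; t=hb(0,Y)-.017*EZ
effector.release()
env.reach(t+.1*EZ,r)
env.movel(t,rate=.12); env.pause(.2); print(env.sense()["t"],loc(),wf())
p,_=viewer.read_camera("scene"); cv2.imwrite("pics/g1.png",p[60:360,100:500,::-1])
E
```

```text
soap 0.05814844117913583 -0.0007501376598945189 ((533.8921508789062, 34.451393127441406), (59.97140884399414, 104.0755844116211), 8.589876174926758)
17.575 [-0.12271983 -0.02642518  0.15659304] [ 0.007928    0.01162752 -0.66241028]
```

View pics/g1.png

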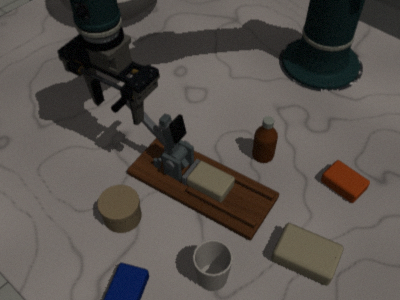

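The soap sits against the stop (crop about 210,180), and the open gripper straddles the cross-bar (about 125,95).

```bash
python3 - <<'E'
from h import *
effector.grasp(25); print(env.sense()["gripper_width"],env.sense()["grasp_force"],wf().round(1))
Y=-.026
for th in np.linspace(0,1.62,17)[1:]:
    env.movel(hb(th,Y)-.017*EZ,rate=.08); f=wf(); s=env.sense(); print(round(th,2),f.round(1),round(s["gripper_width"],4),round(s["t"],1))
    if np.linalg.norm(f)>45: print("HIGH"); break
E
```

```text
0.015400248476881866 24.99975711107254 [ 0.  -0.2 -0.3]
0.1 [-1.6  0.2 -1.3] 0.0151 19.1
0.2 [-4.9 -0.5 -0.9] 0.015 19.5
0.3 [-6.1 -0.1  1.5] 0.0154 19.8
0.4 [-8.2  0.6  2.7] 0.0153 20.2
0.51 [-9.4  1.5  5.2] 0.0149 20.5
0.61 [-11.3   3.2   9.6] 0.0153 20.9
0.71 [-12.4   4.1  14.2] 0.015 21.2
0.81 [-13.    4.8  17. ] 0.0151 21.6
0.91 [-11.    4.3  17.4] 0.0153 21.9
1.01 [-9.5  3.7 14.7] 0.0152 22.3
1.11 [-8.6  1.6 13. ] 0.0149 22.6
1.22 [-7.6  0.7  8.8] 0.0151 23.0
1.32 [-6.1 -0.2  6.1] 0.0148 23.3
1.42 [-3.6 -2.4  1.6] 0.0152 23.7
1.52 [-3.8 -4.5 -3.4] 0.0154 24.0
1.62 [-2.  -6.8 -8.2] 0.0152 24.4
```

```bash
python3 - <<'E'
from h import *
effector.release(); env.pause(.2); print(wf().round(1))
c=loc(); env.movel(W(c[0],c[1],.27),rate=.15)
effector.grasp(10)
env.movel(W(.115,0,.235),rate=.12)
env.pause(.3); f0=np.mean([wf() for _ in range(3)],0); print(f0)
z=.215; env.movel(W(.115,0,z),rate=.06)
while z>.165:
    z-=.001; env.movel(W(.115,0,z),rate=.03); f=wf()-f0
    if f[2]>1.5 or z<.19: print(round(z,4),loc().round(4),f.round(1),round(env.sense()["t"],1))
    if f[2]>15: break
env.pause(.3); print(wf()-f0)
p,_=viewer.read_camera("scene"); cv2.imwrite("pics/p1.png",p[60:360,100:500,::-1])
E
```

```text
[-0.4  0.3 -0.3]
[-0.01112412  0.49230236 -0.01675174]
0.193 [ 1.157e-01 -1.000e-04  1.933e-01] [2.6 0.8 4.1] 34.7
0.192 [ 0.1164 -0.0002  0.1927] [4.4 1.8 8.5] 35.0
0.191 [ 0.1169 -0.0002  0.1921] [ 4.8  2.8 11.6] 35.2
0.19 [ 0.1175 -0.0003  0.1915] [ 6.1  5.  13.6] 35.5
0.189 [ 0.1181 -0.0003  0.1909] [ 7.8  5.8 17.8] 35.7
[ 7.14215676  5.37578169 18.45669912]
```

View pics/p1.png

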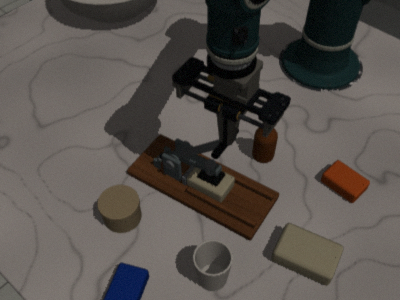

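```bash
python3 - <<'E'
from h import *
f0=np.array([0,.5,0.])
x,z=.115,.189
def show():
    f=np.mean([wf() for _ in range(2)],0)-f0; ft=(f[2]-f[0])*.707; print(round(x,4),round(z,4),loc().round(4),f.round(1),"ft",ft.round(1),round(env.sense()["t"],1)); return f,ft
for _ in range(14):
    f,ft=show()
    if ft>11.5 or f[2]>19.5: break
    if f[0]>2: x+=.001
    else: x+=.0005; z-=.0005
    env.movel(W(x,0,z),rate=.03)
show()
E
```

```text
0.115 0.189 [ 0.1181 -0.0003  0.1909] [ 8.7  5.4 18.8] ft 7.1 36.1
0.116 0.189 [ 0.1182 -0.0003  0.1908] [ 5.2  4.7 17.3] ft 8.5 36.3
0.117 0.189 [ 0.1184 -0.0003  0.1907] [ 3.9  4.5 16. ] ft 8.6 36.6
0.118 0.189 [ 0.1185 -0.0003  0.1906] [ 2.6  4.1 15.8] ft 9.3 36.8
0.119 0.189 [ 0.1187 -0.0003  0.1905] [ 1.7  4.4 13.8] ft 8.6 37.1
0.1195 0.1885 [ 0.1191 -0.0003  0.1901] [ 0.2  4.2 15.4] ft 10.7 37.3
0.12 0.188 [ 0.1194 -0.0003  0.1898] [ 1.   4.2 16.8] ft 11.1 37.6
0.1205 0.1875 [ 0.1198 -0.0003  0.1893] [ 1.3  4.8 17.4] ft 11.4 37.8
0.121 0.187 [ 0.1203 -0.0003  0.1889] [-0.   5.2 18.1] ft 12.8 38.1
0.121 0.187 [ 0.1203 -0.0003  0.1889] [-0.   5.2 18.1] ft 12.8 38.1
```

```bash
python3 - <<'E'
from h import *
env.movel(W(.1205,0,.215),rate=.05)
env.pause(.2)
p,_=viewer.read_camera("scene"); cv2.imwrite("pics/c1.png",cv2.resize(p[150:350,200:400,::-1],None,fx=3,fy=3,interpolation=cv2.INTER_CUBIC))
for c in("scene",): print([r["at"] for r in tip_of(c,"handle")],[r["at"] for r in tip_of(c,"soap")][:5])
env.pause(1.6)
print(env.sense()["t"],wf())
E
```

```text
[[0.5243, 0.0897, 0.1796]] [[0.3151, 0.2711, -0.0018], [0.8096, 0.1006, -0.0004], [0.5235, 0.3082, 0.0031], [0.7444, 0.3606, -0.0003], [0.6825, 0.1936, -0.0008]]
40.725 [-0.40111594 -0.14343725 -0.36878781]
```

View pics/c1.png

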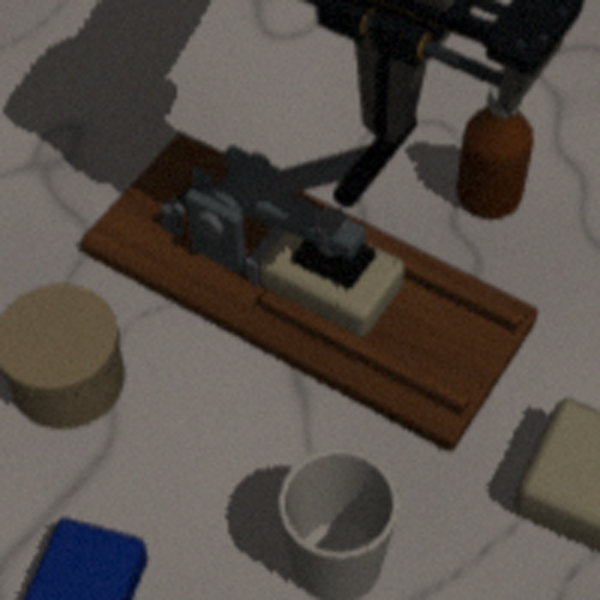

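The pad rests on the soap (about 335,260), the soap is against the stop, and the handle is staying down. I'll do a quick touch test to see whether the lever kept its pressed position.

```bash
python3 - <<'E'
from h import *
z=.1915; env.movel(W(.1205,0,z),rate=.08)
for _ in range(8):
    f=np.mean([wf() for _ in range(2)],0); print(z,loc().round(4),f.round(1),round(env.sense()["t"],1))
    if f[2]>4: break
    z-=.0006; env.movel(W(.1205,0,z),rate=.03)
E
```

```text
0.1915 [1.209e-01 1.000e-04 1.909e-01] [1.3 1.  3.2] 41.2
0.19090000000000001 [1.209e-01 1.000e-04 1.909e-01] [1.7 1.4 5.1] 41.4
```

```bash
python3 - <<'E'
from h import *
x,z=.1205,.1909
for _ in range(9):
    x+=.0004;z-=.0008; env.movel(W(x,0,z),rate=.05); f=np.mean([wf() for _ in range(2)],0); print(round(z,4),loc().round(4),f.round(1),round(env.sense()["t"],1))
    if f[2]>17.5: break
E
```

```text
0.1901 [1.212e-01 1.000e-04 1.905e-01] [1.3 2.9 7.9] 41.7
0.1893 [0.1216 0.     0.19  ] [ 1.6  3.4 11.2] 41.9
0.1885 [ 1.220e-01 -1.000e-04  1.896e-01] [ 1.5  5.  14.2] 42.2
0.1877 [ 1.224e-01 -1.000e-04  1.891e-01] [ 0.3  4.8 16.4] 42.4
0.1869 [ 1.229e-01 -1.000e-04  1.887e-01] [ 1.2  5.9 20. ] 42.7
```

```bash
python3 - <<'E'
from h import *
x,z=.1229,.1869
for _ in range(9):
    z+=.0008; x-=.0004; env.movel(W(x,0,z),rate=.05); f=np.mean([wf() for _ in range(2)],0); print(round(z,4),loc().round(4),f.round(1),round(env.sense()["t"],1))
    if f[2]<1: break
env.movel(W(.1205,0,.21),rate=.1); env.pause(1.5); print(env.sense()["t"])
E
```

```text
0.1877 [ 1.225e-01 -1.000e-04  1.891e-01] [ 1.5  5.9 16.5] 42.9
0.1885 [ 0.1221 -0.      0.1895] [-0.1  4.7 13.4] 43.2
0.1893 [0.1217 0.     0.19  ] [ 0.5  3.8 11.2] 43.4
0.1901 [0.1212 0.     0.1905] [0.8 2.9 7.7] 43.7
0.1909 [1.208e-01 1.000e-04 1.909e-01] [0.7 2.3 5.1] 43.9
0.1917 [0.1203 0.0002 0.1912] [-0.3  0.5 -0. ] 44.2
46.0
```

```bash
python3 - <<'E'
from h import *
Y=-.026
env.movel(W(.114,Y,.225),rate=.15)
effector.release()
env.movel(hb(1.66,Y)-.017*EZ,rate=.12)
effector.grasp(25); s=env.sense(); print(s["t"],s["gripper_width"],wf().round(1))
for th in np.linspace(1.66,0.0,15)[1:]:
    env.movel(hb(th,Y)-.017*EZ,rate=.09); f=wf(); s=env.sense(); print(round(th,2),f.round(1),round(s["gripper_width"],4),round(s["t"],1))
    if np.linalg.norm(f)>60: print("HIGH"); break
E
```

```text
49.5167 0.014674385078508023 [0.6 0.1 0.3]
1.54 [2.1 1.9 5.1] 0.0152 49.9
1.42 [ 4.2  4.4 11.9] 0.0151 50.2
1.3 [-0.3  5.  14.6] 0.0151 50.6
1.19 [-6.3  3.4  8.6] 0.0151 51.0
1.07 [-7.7  1.1  3.3] 0.0151 51.3
0.95 [-9.5 -0.  -1.8] 0.0152 51.7
0.83 [-9.6 -0.6 -4.5] 0.0155 52.0
0.71 [-8.4 -1.3 -5.8] 0.0151 52.4
0.59 [-7.7 -0.4 -6.2] 0.0155 52.7
0.47 [-6.5 -0.4 -5.9] 0.015 53.1
0.36 [-5.7  1.9 -5.7] 0.0153 53.5
0.24 [-3.9  3.  -5.2] 0.0148 53.8
0.12 [-1.9  3.3 -5.5] 0.0149 54.2
0.0 [-0.7  3.8 -5.1] 0.0151 54.5
```

```bash
python3 - <<'E'
from h import *
effector.release(); c=loc(); env.movel(W(c[0],c[1],.30),rate=.2); env.pause(.2)
p,col,P=cloud("top"); col=col.astype(int); D=P-O; x,y=D@EX,D@EY
m=(abs(P[:,2]-.052)<.005)&(abs(y)<.02)&(x>.09)&(x<.2); print("soap far end",np.percentile(x[m],[97,99.5]))
k=(P[:,2]>.13)&(P[:,2]<.21)&(col.sum(1)<90)&(x<-.08)&(abs(y)<.05); print("bar",x[k].mean() if k.any() else None)
p,_=viewer.read_camera("scene"); cv2.imwrite("pics/e1.png",cv2.resize(p[120:320,180:400,::-1],None,fx=3,fy=3))
print(env.sense()["t"],[r["at"] for r in tip_of("scene","handle")])
E
```

```text
soap far end [0.12532431 0.1263066 ]
bar -0.12165191046519287
56.8917 [[0.5457, -0.0246, -0.0018]]
```

View pics/e1.png

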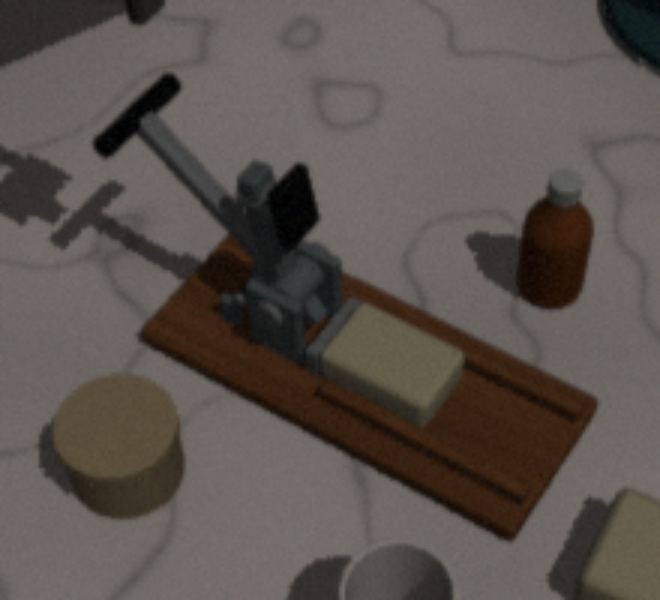

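The lever stands fully open (bar about 137,115) and the soap is home against the stop (about 395,360). The bystanders haven't moved.

```bash
python3 -c "
from station import *
print(workorder.finish_job())"
```

```text
the job is handed in; nothing more can be done
None
```

I handed in the job at about 57 s: the soap is home against the stop, the lever is fully open and the bystanders are untouched. I pressed the handle down to about 18–20 N and left it hands-off for nearly 2 s twice, but I couldn't measure the pad's force on the soap, so whether it held over 10 N is unconfirmed.

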